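# Park and bolt the microtome's knife carriage

### The arm

A 7-joint arm with a two-finger parallel gripper is mounted at the origin on the work surface. World frame = base frame: x ahead of the robot, y to its left, z up, the work surface at z = 0. Lengths are in m, angles in rad, forces in N, time in s.
With the tool pointing down it reaches from about 0.425 to 0.875 m from the base axis. Payload 8.4 kg.
Tool frame: the origin (TCP) lies midway between the tips of the shut fingers; the grasp point (between the pads) lies 19 mm behind it; z points along the fingers, x is the direction in which the jaws open and shut, and the axes are right-handed (so a half turn about z gives the same grasp; the last joint's range is limited). The gripper opens to 85 mm and grips with 20 to 120 N. Pads are 22 mm wide; open, the fingers measure 114 mm over their backs; the gripper's body (76 mm by 85 mm) begins 54 mm behind the grasp point. The pads swing forward as they close: fully open they stand 13 mm farther back than shut.
Start: joints at [1.053, 0.333, 0.04, 1.465, -0.013, 1.343, -0.059], TCP at [0.264, -0.594, 0.231] pointing down, gripper open.
Joint ranges: [-2.58, 2.58], [-0.38, 2.09], [-1.3, 1.39], [0.25, 2.4], [-1.5, 4.64], [0.08, 2.09], [-2.65, 2.65]. Speed limits (rad/s): [2.22, 2.22, 2.79, 2.79, 3.14, 3.14, 3.14].

### API

Orientations are given as a unit quaternion [w, x, y, z].
In Python, from workcell import sense, cams, workorder gives the robot as it stands.
- The arm moves only by the shell command python3 -m inch 'ROWS'. ROWS is JSON, a list that holds one entry, the list of rows, each a list of 7 numbers: the shift along the world's x, y, z in cm, then the turn, a rotation vector about the world's x, y, z in degrees, then the closure, from -1 (fully open) to 1 (shut), so that 0 is half open. A call has exactly 8 rows; each row is the pose to reach, as a shift and turn from the pose commanded when the call began; what a row does not reach only later rows make up. A row lasts 1/10 s, in which the tool goes at most 50 mm and 8.59 degrees, less where a joint would pass 70% of its speed; a pose out of reach is approached as far as the arm can. A call with a gripper value outside its range is refused whole. The fingers move at their own pace and stop on an object; the grip force is fixed at half the most. Time passes only in rows, so rows that repeat a pose let the fingers close, or fill a call up. It gives the time, the measured TCP pose, the force and the opening at its end, in the units of the state.
- sense(): the state, without advancing time (a new reading comes with each control period).
- cams.read_camera(name): name is "scene" or "side" or "wrist"; returns the picture (400x640x3 uint8, red, green, blue); there is no depth.
- cams.camera_info(name): a dict with "mtx" (3x3 intrinsics, pixels), "distortion" ([k1, k2, p1, p2, k3] as OpenCV has them; the pictures are not rectified), "extrinsics" (4x4, takes a point from camera to world coordinates). Camera axes: x right, y down, z forward; pixel columns grow to the right and rows downward; lengths in m; the calibration is good to about 2 mm. A picture is of the moment at which its call begins: read the wrist's pose just before it. camera_info takes no time and is no camera call; for the wrist camera it gives the pose at the moment of the call.
- workorder.hand_in(): hands the job in, once; it reports no verdict.
The state is a dict: "clock": time; "joint_positions": joint angles; "dq": joint speeds; "tau": joint torques, N m; "position": TCP position; "tool_rot": TCP orientation; "contact_force": force on the tool from outside, world axes, zero at the start; "ft_torque": the same for the moment, N m; "finger_gap": opening from 0.0 (shut) to 1.0 (fully open).
Only numpy, scipy, OpenCV 4.12 (cv2) and the standard library are available. Lean on these libraries where they do the work, as an engineer would, in place of code of your own. Each camera call takes 0.05 s, during which the arm holds its last target. There are 200 camera calls.

### The job

Make the microtome safe for a block change: push its knife carriage along the ways to the far end until it meets the stop, then push the locking bolt home into the carriage along its L-shaped slot and, round the corner, push its handle fully over and down so that it is locked. Only push, with shut fingertips or the outside of the fingers; take nothing between the fingers. Keep off the knife and leave everything else where it is.

Things in the scene. Friction and masses are not known exactly. Their poses are not given: they have to be found in the camera images.
- microtome: Sliding microtome, fixed: pale cast base 420 x 280 mm, flat deck 80 mm above the bench (x -198 to 198, y -120 to 142). Origin: on the bench under the middle of the knife ways; x along the ways to the far end (away from the robot), y left, z up. The carriage runs along y = 0. Right: tissue block in a vice, x -58 to -2, y -120 to -68, top z 140. Left: locking bolt, axis along y at x = 40, z = 118.
- carriage (a joint): Knife carriage, m along the ways: 0 near end, 0.100 against the far stop. Dark steel block 90 long (x) x 80 wide x 55 high; its middle is at x = -60 mm + this value, its underside at z = 95. The clamp's T-grip on it reaches z 188. Slides stiffly (about 2 N), stays where left. A 16 mm hole in its left side takes the bolt only when it is within 3 mm of the far stop.
- carriage_near_face (a point): Centre of the carriage's near face, the upright flat face 80 wide x 55 high that looks along -x of the microtome; 27.5 mm above the carriage's underside, 122.5 mm above the bench.
- t_grip (a point): Middle of the black T-grip of the knife clamp on top of the carriage: a bar 12 thick and 64 long along y of the microtome, 182 mm above the bench.
- knife (a point): Middle of the cutting edge of the steel knife clamped on the carriage, not to be touched: a bar 137 long, sticking out to the right of the carriage. Along the microtome's axes it reaches from 1 behind to 45 mm ahead (+x) of this point, 68 mm to either side (y), 2 below to 17 above; the edge is on its near (-x) side, 150 mm above the bench.
- bolt (a joint): Locking bolt, m along -y of the microtome (towards the carriage): 0 drawn back, 0.032 fully home in the carriage. 10 mm steel rod in an aluminium housing block (x 24 to 56, y 62 to 140, top z 131 mm in the microtome's frame). Slides stiffly (about 1.5 N), stays where left. With the carriage short of the far stop it meets the carriage's side, or stands in its way.
- bolt_handle (a joint): Turn of the bolt's handle about the bolt's axis, rad: 0 upright, 1.31 (75 degrees) fully over towards the far end (+x of the microtome). Its 8 mm pin runs in an L-shaped slot: a long leg along the housing's top, then at the carriage end a short leg down over the far cheek. It turns only with the bolt at 0.029 or more; once turned it holds the bolt. Stiff (about 1 N at the knob), stays where left.
- knob (a point): Centre of the black ball knob, 20 mm across, on the end of the bolt's handle, 42 mm from the bolt's axis. Upright it is 160 mm above the bench, at x = 40, y = 122 mm - (bolt value) in the microtome's frame; fully over it is at x = 81, 129 mm above the bench.
- pin_middle (a point): Point on the handle's bare pin, 22 mm from the bolt's axis, half-way to the knob.
- cassette: Bystander: cream tissue cassette 40 x 28 x 7 lying loose on the near left of the microtome's deck; origin at the centre of its underside.
- blade_dispenser: Bystander: flat white blade dispenser 34 x 60 x 16 lying loose on the far left of the microtome's deck, behind the bolt; origin at the centre of its underside.
- slide_rack: Bystander: white slide rack with glass slides and a wire bail, 90 x 70 x 77, on the bench; origin at the centre of its underside.
- reagent_bottle: Bystander: amber bottle 62 across, 150 high, on the bench; origin at the centre of its underside.
- tumbler: Bystander: closed steel tumbler 72 across, 130 high, on the bench; origin at the centre of its underside.
- basket: Bystander: empty white basket 120 x 160 x 50 on the bench; origin at the centre of its underside.
- slide_mailer: Bystander: upright blue slide box 78 x 30 x 84 on the bench; origin at the centre of its underside.
- brush: Bystander: slim section brush 170 long, 8 thick, lying on the bench; origin under its middle, x along it.

How it is judged:
By the outcome, as a careful person would: the job done as asked, in the order asked, and still so for the second after the job is handed in, with the robot touching nothing.
It also fails if it takes over 50 s, if anything falls off the work surface, if the arm or the gripper's body presses on something with over 40 N, if the wrist force passes 120 N, or if a joint passes its speed limit or range.

## Working session

There is one attempt and no reset: what is moved stays moved. The work goes in short steps, Python scripts to look and compute and a shell command to move; the robot and the scene stay as the last step left them, time stands still between calls to the robot, and variables do not carry over. Pictures are saved under pics/ and viewed, about 8 in all and at most 12, crops included, and the job is handed in when it is done.

```bash
mkdir -p pics; cat > h.py <<'E'
import numpy as np, cv2
from workcell import sense, cams, workorder
def snap(n,f):
    im=cams.read_camera(n); cv2.imwrite('pics/'+f,im[:,:,::-1]); return im
def ray(n,uv):
    c=cams.camera_info(n); K=np.array(c['mtx']);T=np.array(c['extrinsics'])
    p=cv2.undistortPoints(np.array([[uv]],float),K,np.array(c['distortion']))[0,0]
    return T[:3,3],T[:3,:3]@np.array([p[0],p[1],1.])
def onz(n,uv,z):
    o,d=ray(n,uv); return o+d*(z-o[2])/d[2]
def two(a,ua,b,ub):
    o,d=ray(a,ua);p,e=ray(b,ub); s=np.linalg.lstsq(np.stack([d,-e],1),p-o,rcond=None)[0]
    x,y=o+d*s[0],p+e*s[1]; return (x+y)/2,np.linalg.norm(x-y)
def proj(n,P):
    c=cams.camera_info(n);T=np.linalg.inv(np.array(c['extrinsics']))
    return cv2.projectPoints(np.atleast_2d(np.array(P,float)),cv2.Rodrigues(T[:3,:3])[0],T[:3,3],np.array(c['mtx']),np.array(c['distortion']))[0][:,0]
E
python3 - <<'E'
from h import *
a=snap('scene','s0.png');b=snap('side','d0.png')
for n in('scene','side'): print(np.round(cams.camera_info(n)['extrinsics'],2))
s=sense();print(s['clock'],s['position'],s['tool_rot'],s['finger_gap'])
E
```

```text
[[-0.68  0.55 -0.49  1.14]
 [ 0.74  0.49 -0.46  0.6 ]
 [-0.01 -0.68 -0.73  1.1 ]
 [ 0.    0.    0.    1.  ]]
[[-0.97 -0.17  0.17  0.31]
 [-0.24  0.7  -0.67  0.84]
 [-0.   -0.69 -0.72  1.01]
 [ 0.    0.    0.    1.  ]]
0.1 [ 0.2641519  -0.59346788  0.23055057] [-3.42207078e-04  8.38642082e-01 -5.44682463e-01 -5.96452876e-04] 0.9974483348769475
```

View pics/s0.png

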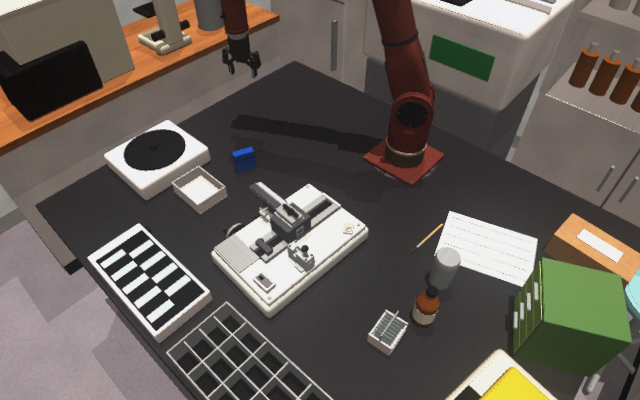

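View pics/d0.png

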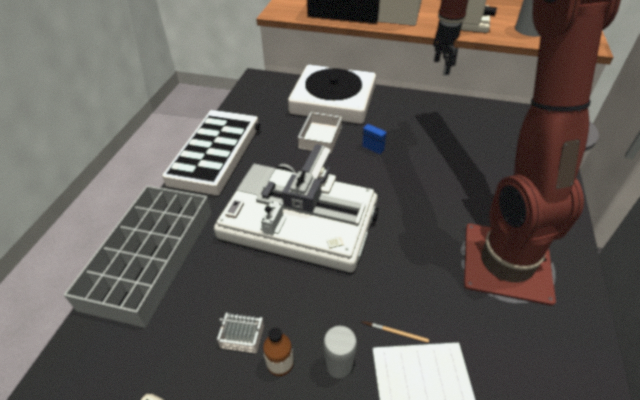

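The scene view shows the microtome at about (290,245), with the carriage near (290,215) and the bolt near (302,255). The side view has it at about (298,215). I'll crop both for detail.

```bash
python3 - <<'E'
from h import *
a=cv2.imread('pics/s0.png')[170:320,200:380]; b=cv2.imread('pics/d0.png')[140:275,205:390]
a=cv2.resize(a,(720,600),interpolation=3); b=cv2.resize(b,(740,540),interpolation=3)
cv2.imwrite('pics/s0c.png',a);cv2.imwrite('pics/d0c.png',b)
E
```

```text
(no output)
```

View pics/s0c.png

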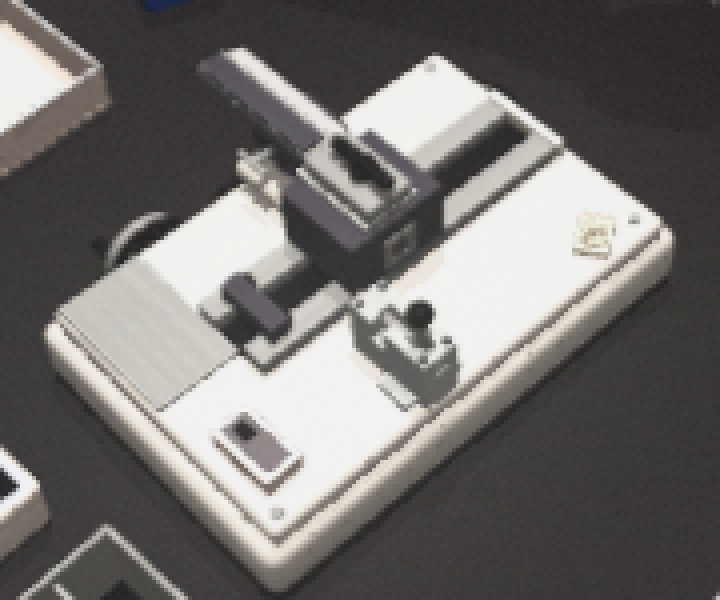

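View pics/d0c.png

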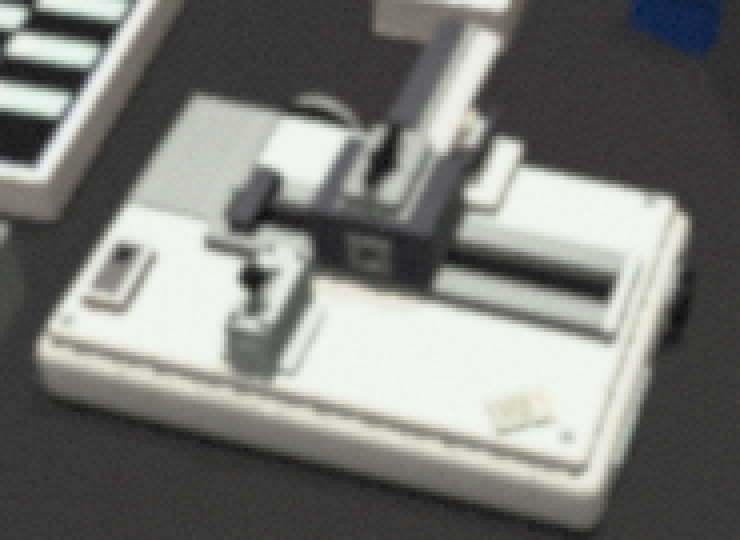

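Useful points in the crops:

| Point | Scene crop | Side crop |
|---|---|---|
| Near-right deck screw | (432,65) | (650,202) |
| Near-left deck screw | (634,218) | (568,437) |
| Far-left deck screw | (278,514) | (68,320) |
| Knob | (420,313) | (257,277) |
| T-grip | (367,162) | (385,152) |

The bolt is drawn back and the carriage is part-way along.

```bash
cat > m.py <<'E'
from h import *
S=lambda u,v:(200+u/4-.4,170+v/4-.4); D=lambda u,v:(205+u/4-.4,140+v/4-.4)
pts={'NR':((432,65),(650,202)),'NL':((634,218),(568,437)),'FL':((278,514),(68,320)),'knob':((420,313),(257,277)),'T':((367,162),(385,152)),'cas':((595,235),(520,410))}
R={}
for k,(a,b) in pts.items():
    R[k],e=two('scene',S(*a),'side',D(*b)); print(k,R[k].round(4),round(e,4), onz('scene',S(*a),.08).round(4)[:2],onz('side',D(*b),.08).round(4)[:2])
q={k:(onz('scene',S(*pts[k][0]),.08)+onz('side',D(*pts[k][1]),.08))/2 for k in('NR','NL','FL')}
x=q['FL']-q['NL'];print(np.linalg.norm(x),np.linalg.norm(q['NR']-q['NL']))
y=q['NL']-q['NR'];th=np.arctan2(x[1],x[0]);th2=np.arctan2(-y[0],y[1]);print(np.degrees([th,th2]))
t=(th*2+th2)/3
c,s=np.cos(t),np.sin(t);M=np.array([[c,-s],[s,c]])
O=((q['NR']+q['FL'])/2)[:2]-M@[0,.011];print('O',O)
for k in R: print(k,(M.T@(R[k][:2]-O)).round(4),R[k][2].round(4))
E
python3 m.py
```

```text
NR [ 0.4231 -0.1107  0.0826] 0.0015 [ 0.4207 -0.1134] [ 0.4236 -0.1123]
NL [0.4375 0.1181 0.078 ] 0.0016 [0.4383 0.1183] [0.4374 0.1206]
FL [0.8028 0.1012 0.0788] 0.0007 [0.8034 0.1021] [0.8022 0.1017]
knob [0.6555 0.0976 0.1565] 0.0008 [0.616  0.0574] [0.6859 0.0308]
T [ 0.5971 -0.0094  0.1845] 0.0027 [ 0.5355 -0.0772] [ 0.6327 -0.1185]
cas [0.4732 0.1076 0.0823] 0.0001 [0.4717 0.1065] [0.4736 0.1058]
0.36539132544611735 0.2327897489671649
[-2.74614941 -3.85993546]
O [ 0.61188942 -0.01642766]
NR [-0.1833 -0.1044] 0.0826
NL [-0.1815  0.1249] 0.078
FL [0.1843 0.1279] 0.0788
knob [0.0373 0.1163] 0.1565
T [-0.0151  0.0062] 0.1845
cas [-0.1452  0.1163] 0.0823
```

Microtome origin is at (0.612,-0.016) with a yaw of -3.1°, and the carriage is at about 0.045. First move goes behind the near face with the fingers shut and the tool turned -27°, so that the pad edge faces +x.

```bash
python3 -m inch '[[[1.6,3.8,0,0,0,-5,1],[3.1,7.5,0,0,0,-10,1],[4.7,11.3,0,0,0,-15,1],[6.2,15,0,0,0,-20,1],[7.8,18.8,0,0,0,-25,1],[9.3,22.5,0,0,0,-27,1],[10.9,26.2,0,0,0,-27,1],[12.4,30,0,0,0,-27,1]]]'; python3 -m inch '[[[1.6,3.8,0,0,0,0,1],[3.1,7.5,0,0,0,0,1],[4.7,11.3,0,0,0,0,1],[6.2,15,0,0,0,0,1],[7.8,18.8,0,0,0,0,1],[9.3,22.5,0,0,0,0,1],[10.9,26.2,0,0,0,0,1],[12.4,29.9,0,0,0,0,1]]]'
python3 - <<'E'
from h import *
snap('wrist','w1.png');s=sense();print(s['clock'],s['position'],s['tool_rot'],s['finger_gap'],s['contact_force'])
print(np.round(cams.camera_info('wrist')['extrinsics'],3))
from scipy.spatial.transform import Rotation as Ro
print(Ro.from_quat(s['tool_rot'],scalar_first=True).as_matrix().round(3))
E
```

```text
clock: 0.9
position: [0.3886, -0.2921, 0.2311]
tool_rot: [-0.0, -0.688, 0.725, 0.0]
contact_force: [1.1, 0.0, -0.0]
finger_gap: 0.001
clock: 1.7
position: [0.5126, 0.0067, 0.2312]
tool_rot: [-0.0, -0.688, 0.725, 0.0]
contact_force: [0.6, -0.6, 0.4]
finger_gap: -0.001
1.75 [0.51397089 0.01402648 0.23127584] [ 0.00158645 -0.69071669  0.72312321  0.00086715] -0.0007021048172832643 [0.56400994 5.92843883 0.0364715 ]
[[-0.047 -0.957 -0.285  0.586]
 [-0.999  0.044  0.017  0.01 ]
 [-0.004  0.285 -0.958  0.374]
 [ 0.     0.     0.     1.   ]]
[[-0.046 -0.999  0.001]
 [-0.999  0.046  0.003]
 [-0.003 -0.001 -1.   ]]
```

View pics/w1.png

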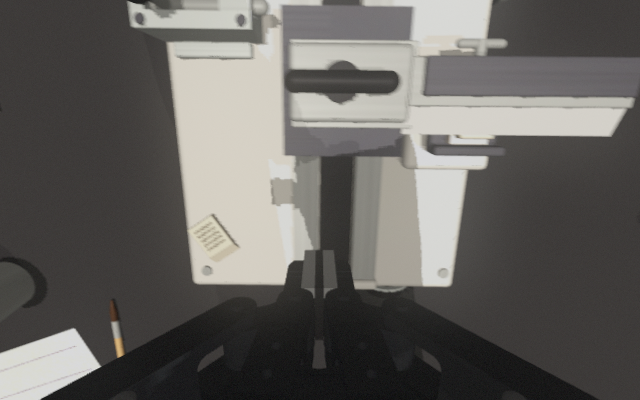

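The wrist picture shows the carriage's near top edge at row 156, columns 286 to 408. The T-grip centre is at (343,82), the near deck screws are at (207,270) and (443,273), and the bolt housing is at the upper left (195,25). The knife lies to the right of column 408, about rows 57-135.

```bash
python3 - <<'E'
from h import *
t=np.radians(-3.1);M=np.array([[np.cos(t),-np.sin(t)],[np.sin(t),np.cos(t)]]);O=np.array([.6119,-.0164])
for k,uv,z in [('edgeL',(286,156),.15),('edgeR',(408,156),.15),('T',(343,82),.182),('NL',(207,270),.08),('NR',(443,273),.08),('knifenear',(615,135),.150),('knifenear2',(420,133),.15),('housL',(131,38),.131),('housR',(262,40),.131)]:
    p=onz('wrist',uv,z);print(k,p[:2].round(4),(M.T@(p[:2]-O)).round(4))
print(sense()['position'],sense()['contact_force'])
E
```

```text
edgeL [0.5566 0.0346] [-0.058   0.0479]
edgeR [ 0.5527 -0.0482] [-0.0574 -0.035 ]
T [ 0.5997 -0.0032] [-0.0129  0.0125]
NL [0.4386 0.1289] [-0.1809  0.1357]
NR [ 0.4247 -0.1044] [-0.1821 -0.098 ]
knifenear [ 0.5601 -0.1842] [-0.0427 -0.1704]
knifenear2 [ 0.5676 -0.0557] [-0.0421 -0.0417]
housL [0.6372 0.1341] [0.0171 0.1517]
housR [0.6321 0.0468] [0.0167 0.0642]
[0.51397089 0.01402648 0.23127584] [0.56400994 5.92843883 0.0364715 ]
```

```bash
python3 -m inch '[[[0,0,-1,0,0,0,1],[0,0,-3,0,0,0,1],[0,0,-5,0,0,0,1],[0,0,-7,0,0,0,1],[0,0,-9,0,0,0,1],[0,0,-10.5,0,0,0,1],[0,0,-11.2,0,0,0,1],[0,0,-11.2,0,0,0,1]]]'; python3 -m inch '[[[1,-0.05,0,0,0,0,1],[2,-0.1,0,0,0,0,1],[2.5,-0.14,0,0,0,0,1],[3,-0.16,0,0,0,0,1],[3.5,-0.19,0,0,0,0,1],[4,-0.22,0,0,0,0,1],[4.5,-0.25,0,0,0,0,1],[5,-0.27,0,0,0,0,1]]]'
```

```text
clock: 2.55
position: [0.5113, 0.0042, 0.1181]
tool_rot: [-0.001, -0.688, 0.726, 0.001]
contact_force: [0.4, 0.1, 0.6]
finger_gap: 0.002
clock: 3.35
position: [0.5626, 0.0024, 0.1193]
tool_rot: [-0.0, -0.688, 0.725, 0.0]
contact_force: [-2.1, -0.6, 1.5]
finger_gap: -0.003
```

```bash
python3 -m inch '[[[0.5,-0.03,0,0,0,0,1],[1,-0.05,0,0,0,0,1],[1.5,-0.08,0,0,0,0,1],[2,-0.11,0,0,0,0,1],[2.3,-0.12,0,0,0,0,1],[2.6,-0.14,0,0,0,0,1],[2.8,-0.15,0,0,0,0,1],[3,-0.16,0,0,0,0,1]]]'; python3 -m inch '[[[0.1,-0.01,0,0,0,0,1],[0.2,-0.01,0,0,0,0,1],[0.3,-0.02,0,0,0,0,1],[0.4,-0.02,0,0,0,0,1],[0.5,-0.03,0,0,0,0,1],[0.6,-0.03,0,0,0,0,1],[0.6,-0.03,0,0,0,0,1],[0.6,-0.03,0,0,0,0,1]]]'
```

```text
clock: 4.15
position: [0.5923, 0.0008, 0.1192]
tool_rot: [-0.0, -0.688, 0.725, 0.0]
contact_force: [-1.5, -1.8, -0.3]
finger_gap: -0.002
clock: 4.95
position: [0.5946, 0.0007, 0.1192]
tool_rot: [-0.003, -0.688, 0.725, 0.002]
contact_force: [-21.6, -1.8, 13.1]
finger_gap: 0.002
```

The carriage is against the stop: 21.6 N of reaction with no further travel. Next I back off, rise, go left and look at it from the wrist.

```bash
python3 -m inch '[[[-2,0.1,0,0,0,0,1],[-4,0.2,0,0,0,0,1],[-4,0.2,4,0,0,0,1],[-4,0.2,8,0,0,0,1],[-4,2,12,0,0,0,1],[-4,6,13,0,0,0,1],[-4,9,13,0,0,0,1],[-4,12,13,0,0,0,1]]]';  python3 -m inch '[[[0,0,0,0,0,0,1],[0,0,0,0,0,0,1],[0,0,0,0,0,0,1],[0,0,0,0,0,0,1],[0,0,0,0,0,0,1],[0,0,0,0,0,0,1],[0,0,0,0,0,0,1],[0,0,0,0,0,0,1]]]'
python3 - <<'E'
from h import *
snap('wrist','w2.png')
print(sense()['position'])
E
```

```text
clock: 5.75
position: [0.5589, 0.1226, 0.2506]
tool_rot: [0.001, -0.688, 0.725, -0.001]
contact_force: [0.5, 0.2, -0.1]
finger_gap: -0.003
clock: 6.55
position: [0.5583, 0.1205, 0.2493]
tool_rot: [0.0, -0.688, 0.725, -0.0]
contact_force: [0.3, -0.1, 0.3]
finger_gap: 0.002
[0.55832327 0.12054544 0.24930876]
```

View pics/w2.png

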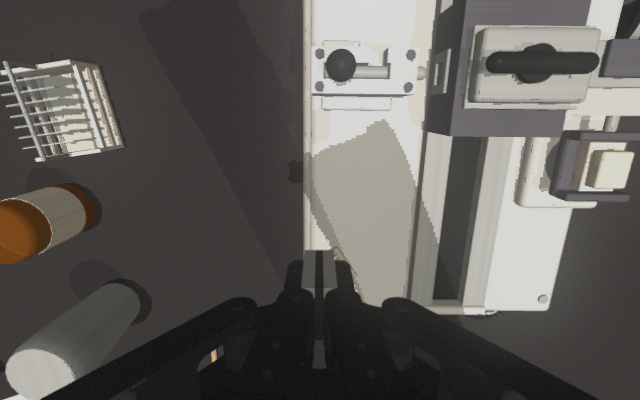

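The knob is at (341,65) over the drawn-back end of the slot. The carriage's near-left top corner is at (428,131), and the housing top runs over columns 315-417, rows 45-95.

```bash
python3 - <<'E'
from h import *
t=np.radians(-3.1);M=np.array([[np.cos(t),-np.sin(t)],[np.sin(t),np.cos(t)]]);O=np.array([.6119,-.0164])
for k,uv,z in [('knob',(341,65),.16),('carNL',(428,131),.15),('carNR',(557,136),.15),('T',(543,62),.182),('NR',(543,299),.08),('hNL',(313,94),.131),('hNR',(417,95),.131),('hFL',(316,46),.131)]:
    p=onz('wrist',uv,z);print(k,p[:2].round(4),(M.T@(p[:2]-O)).round(4))
E
```

```text
knob [0.657  0.1006] [0.0387 0.1193]
carNL [0.6109 0.0391] [-0.004   0.0553]
carNR [ 0.6023 -0.0535] [-0.0076 -0.0375]
T [ 0.6495 -0.0163] [0.0375 0.0022]
NR [ 0.4211 -0.1137] [-0.1852 -0.1075]
hNL [0.6413 0.1204] [0.022  0.1381]
hNR [0.6363 0.0424] [0.0212 0.06  ]
hFL [0.6739 0.1163] [0.0547 0.1358]
```

```bash
python3 -m inch '[[[1,1.5,0,0,0,0,1],[4,3.3,0,0,0,0,1],[7,3.5,0,0,0,0,1],[10.2,3.5,0,0,0,0,1],[10.2,3.5,-3,0,0,0,1],[10.2,3.5,-6,0,0,0,1],[10.2,3.5,-9,0,0,0,1],[10.2,3.5,-10,0,0,0,1]]]'; python3 -m inch '[[[-0.02,-0.5,0,0,0,0,1],[-0.05,-1,0,0,0,0,1],[-0.1,-1.5,0,0,0,0,1],[-0.11,-2,0,0,0,0,1],[-0.14,-2.5,0,0,0,0,1],[-0.16,-3,0,0,0,0,1],[-0.19,-3.5,0,0,0,0,1],[-0.22,-4,0,0,0,0,1]]]'
```

```text
clock: 7.4
position: [0.6587, 0.1549, 0.1456]
tool_rot: [-0.002, -0.688, 0.725, 0.001]
contact_force: [-0.8, -1.1, -0.3]
finger_gap: -0.0
clock: 8.2
position: [0.6582, 0.1158, 0.1497]
tool_rot: [0.0, -0.688, 0.725, 0.0]
contact_force: [1.4, 1.6, 1.0]
finger_gap: 0.0
```

```bash
python3 -m inch '[[[-0.02,-0.4,0,0,0,0,1],[-0.04,-0.8,0,0,0,0,1],[-0.06,-1.1,0,0,0,0,1],[-0.08,-1.4,0,0,0,0,1],[-0.09,-1.6,0,0,0,0,1],[-0.1,-1.8,0,0,0,0,1],[-0.11,-2,0,0,0,0,1],[-0.12,-2.2,0,0,0,0,1]]]'; python3 -m inch '[[[0,-0.1,0,0,0,0,1],[0,-0.2,0,0,0,0,1],[0,-0.3,0,0,0,0,1],[0,-0.4,0,0,0,0,1],[0,-0.5,0,0,0,0,1],[0,-0.6,0,0,0,0,1],[0,-0.6,0,0,0,0,1],[0,-0.6,0,0,0,0,1]]]'
```

```text
clock: 9.0
position: [0.6569, 0.0937, 0.1493]
tool_rot: [0.0, -0.688, 0.725, 0.0]
contact_force: [0.1, 5.3, 2.3]
finger_gap: 0.001
clock: 9.8
position: [0.6567, 0.0928, 0.1497]
tool_rot: [0.002, -0.69, 0.724, 0.002]
contact_force: [1.0, 13.7, 0.4]
finger_gap: 0.003
```

The bolt has stopped at TCP y = 0.0928 with 13.7 N, which matches the expected 30 mm of travel. Now I go round to the near side of the knob.

```bash
python3 -m inch '[[[0,1.2,0,0,0,0,1],[0,2.4,0,0,0,0,1],[-2,2.4,0,0,0,0,1],[-3.8,2.4,0,0,0,0,1],[-3.8,1,0,0,0,0,1],[-3.8,-0.5,0,0,0,0,1],[-3.8,-1.6,0,0,0,0,1],[-3.8,-1.6,0,0,0,0,1]]]'
python3 - <<'E'
from h import *
snap('wrist','w3.png')
print(sense()['position'],proj('wrist',[[.6555,.071,.16]]))
E
```

```text
clock: 10.6
position: [0.6197, 0.068, 0.1491]
tool_rot: [-0.0, -0.687, 0.727, -0.0]
contact_force: [0.2, -0.1, -0.8]
finger_gap: -0.003
[0.61943872 0.06975493 0.1491362 ] [[310.70759172 200.18932296]]
```

View pics/w3.png

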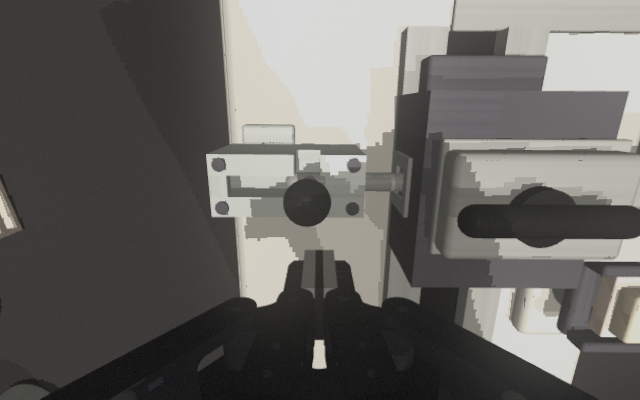

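The bolt's rod has entered the carriage, and the knob is at (307,202), just ahead of the fingertips. Now I push it over.

```bash
python3 -m inch '[[[0.8,0.15,0,0,0,0,1],[1.5,0.1,0,0,0,0,1],[2,0.1,0,0,0,0,1],[2.5,0.05,0,0,0,0,1],[3,0.05,0,0,0,0,1],[3.5,0,-0.1,0,0,0,1],[4,0,-0.2,0,0,0,1],[4.4,0,-0.3,0,0,0,1]]]'
python3 - <<'E'
from h import *
s=sense();print(s['position'],s['contact_force'])
E
```

```text
clock: 11.45
position: [0.6629, 0.0714, 0.1458]
tool_rot: [-0.0, -0.688, 0.725, 0.0]
contact_force: [-2.2, 0.1, -1.8]
finger_gap: 0.001
[0.66293712 0.07143031 0.14576413] [-2.18917296  0.09541042 -1.81961115]
```

```bash
python3 -m inch '[[[-1,0,0,0,0,0,1],[-1,0,3,0,0,0,1],[1,0,3.5,0,0,0,1],[3,-0.15,3.5,0,0,0,1],[3,-0.15,3.5,0,0,0,1],[3,-0.15,2.5,0,0,0,1],[3,-0.15,1.8,0,0,0,1],[3,-0.15,1.2,0,0,0,1]]]'; python3 -m inch '[[[0,0,-0.3,0,0,0,1],[0,0,-0.6,0,0,0,1],[0,0,-0.9,0,0,0,1],[0,0,-1.2,0,0,0,1],[0,0,-1.5,0,0,0,1],[0,0,-1.8,0,0,0,1],[0,0,-2,0,0,0,1],[0,0,-2,0,0,0,1]]]'
```

```text
clock: 12.25
position: [0.6923, 0.0701, 0.1574]
tool_rot: [-0.0, -0.688, 0.725, 0.0]
contact_force: [7.7, -0.3, 11.2]
finger_gap: 0.001
clock: 13.05
position: [0.6926, 0.0701, 0.1384]
tool_rot: [-0.0, -0.688, 0.725, 0.0]
contact_force: [-0.7, -0.2, 5.7]
finger_gap: 0.002
```

```bash
python3 -m inch '[[[0,0,-0.1,0,0,0,1],[0,0,-0.2,0,0,0,1],[0,0,-0.3,0,0,0,1],[0,0,-0.4,0,0,0,1],[0,0,-0.5,0,0,0,1],[0,0,-0.6,0,0,0,1],[0,0,-0.6,0,0,0,1],[0,0,-0.6,0,0,0,1]]]'
```

```text
clock: 13.85
position: [0.6934, 0.0711, 0.1365]
tool_rot: [0.001, -0.688, 0.725, -0.001]
contact_force: [-10.3, -0.6, 28.4]
finger_gap: 0.002
```

It has met a stop: 28 N with the tip at 0.1365, against about 0.139 expected. I'll rise, back away and check.

```bash
python3 -m inch '[[[0,0,2,0,0,0,1],[0,0,5,0,0,0,1],[0,0,9,0,0,0,1],[-3,1,12,0,0,0,1],[-7,2.5,12,0,0,0,1],[-11,2.5,12,0,0,0,1],[-12,2.5,12,0,0,0,1],[-12,2.5,12,0,0,0,1]]]'; python3 -m inch '[[[0,0,0,0,0,0,1],[0,0,0,0,0,0,1],[0,0,0,0,0,0,1],[0,0,0,0,0,0,1],[0,0,0,0,0,0,1],[0,0,0,0,0,0,1],[0,0,0,0,0,0,1],[0,0,0,0,0,0,1]]]'
python3 - <<'E'
from h import *
w=snap('wrist','w4.png');d=snap('side','d4.png');a=snap('scene','s4.png')
t=np.radians(-3.1);M=np.array([[np.cos(t),-np.sin(t)],[np.sin(t),np.cos(t)]]);O=np.array([.6119,-.0164])
for th in (1.0,1.31):
  P=np.r_[O+M@[.04+.042*np.sin(th),.090],.118+.042*np.cos(th)]; print(th,P,proj('wrist',P),proj('side',P),proj('scene',P))
print(sense()['contact_force'])
out=np.zeros((600,800,3),np.uint8)
out[:360,:576]=cv2.resize(w[:,:,::-1],(576,360)); out[360:600,:300]=cv2.resize(d[150:246,220:340,::-1],(300,240)); out[360:600,320:620]=cv2.resize(a[190:286,230:350,::-1],(300,240))
cv2.imwrite('pics/c4.png',out)
E
```

```text
clock: 14.65
position: [0.5714, 0.095, 0.2523]
tool_rot: [-0.001, -0.689, 0.725, -0.0]
contact_force: [0.4, 0.4, 0.5]
finger_gap: -0.001
clock: 15.45
position: [0.5729, 0.0951, 0.2523]
tool_rot: [0.0, -0.688, 0.725, -0.0]
contact_force: [-0.0, -0.4, -0.1]
finger_gap: 0.0
1.0 [0.69199862 0.06939391 0.1406927 ] [[346.2734668  36.8864427]] [[260.01368977 203.31794647]] [[288.20272112 253.52504039]]
1.31 [0.69722895 0.06911064 0.1288297 ] [[345.15465913  32.28854241]] [[258.72866173 205.90492851]] [[287.05015724 257.11862587]]
[-0.51804399 -1.40843858  0.42676237]
```

View pics/c4.png

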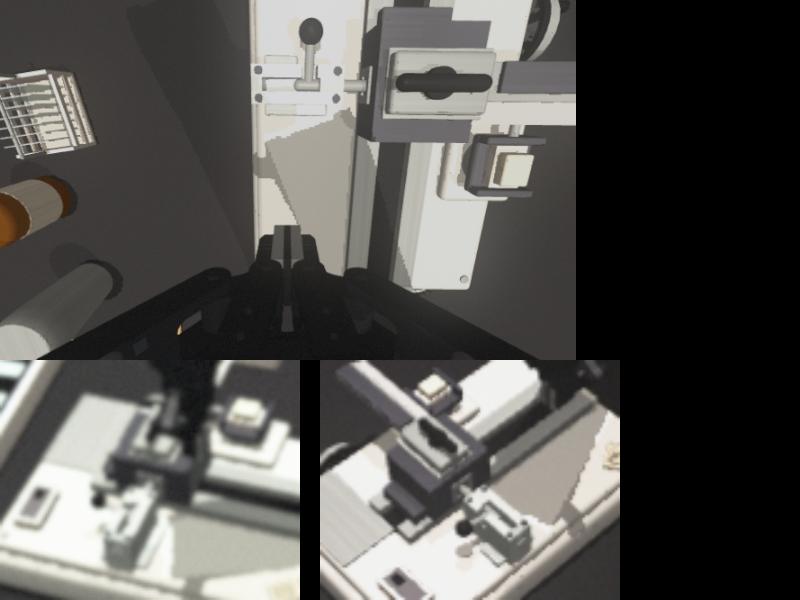

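The knob is over and down. In full-frame pixels:

| View | Seen | Predicted at 1.31 rad | Predicted at 1.0 rad |
|---|---|---|---|
| Side | (259.6,205.6) | (258.7,205.9) | (260.0,203.3) |
| Scene | (287.6,256.8) | (287.1,257.1) | (288.2,253.5) |
| Wrist | (345.5,34.4) | (345.2,32.3) | (346.3,36.9) |

The 28 N stop at the right height agrees with full travel. The bolt is in the carriage, the cassette and dispenser look where they were, and the arm is clear.

```bash
python3 -c "
from workcell import workorder
print(workorder.hand_in())"
```

```text
the job is handed in; nothing more can be done
None
```

The microtome is locked for the block change and the job is handed in, at about 15.6 s on the robot's clock. I pushed everything with shut fingers and took nothing between them.

- **Carriage:** I pushed its near face along the ways until it met the far stop, where the reaction was about 22 N with no further travel. The bolt then went into its hole, which only happens within 3 mm of the stop.
- **Bolt:** I pushed it home by the knob, about 30 mm, until it stopped at about 14 N. The wrist picture showed the rod in the carriage.
- **Handle:** I pushed it over from the near side, then pressed it down from above to a firm stop at 28 N. The fingertip height there was 0.1365 m, against about 0.139 m expected.

**Last checks:** The scene and side views put the knob within about 1 pixel of where it should be fully over. The wrist view fell about half-way between the predictions for 1.0 and 1.31 rad. I went with the other two views and the firm stop, and did not measure it again.

In the last pictures the cassette and blade dispenser looked where they had been. I judged that by eye, and did not measure any of the bystanders. The arm was clear of everything at hand-in.

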